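Clear the desk heater and set its safety knob to low heat

TASK

Please put the desk heater on low for me. First take the white earbud case off the air slots on top of the heater and lay it flat on the notebook; then set the heater's safety knob (the tall one) to its two-dot mark, so that it clicks home and springs out there, and let go. Leave the flat thermostat dial as it is set and do not knock the coffee mug that stands beside the heater.

Things in the scene. Friction and masses are not known exactly. Their poses are not given: they have to be found in the camera images.
- heater: white desk fan heater, 140 deep x 210 wide x 149 high; it does not slide. Origin: centre of its underside; x from its front (outlet grille, towards the robot) to its back, y to its left as the robot sees it, z up. The flat top (z 149, x -2 to 66) bears dark air slots; before it a control panel slopes down to the front at 28 degrees with two round black knobs, 102 apart, their axes square to it
- selector_foot (a point): point on the sloping panel on the axis of the safety knob (heater frame -35, 50, 131), fixed; its z is the outward normal of the panel, x points up the slope, y to the heater's left. Four marks lie 28 mm round it: open ring (off) 30 degrees to the left of up-slope, then each 50 degrees farther clockwise one dot (fan), two dots (low heat), three dots (high heat)
- selector_top (a point): centre of the top face of the safety knob, the taller of the two, at the left: a fluted black cylinder 40 mm across whose grip runs from 8 to 39 above the panel when fully out (a narrow neck below), can be gripped at any angle. z points out along the knob's axis, x along the white pointer line on the knob
- selector (a joint): turn of the safety knob, rad, clockwise as seen facing the panel: 0 off (start), 0.873 one dot, 1.745 two dots, 2.618 three dots (its end). At off a stop catches it after about 0.08 unless it is pushed in 5.8 mm or more and kept in to about 0.45; past that it can be let go: a sprung roller draws it to the nearest mark, where it clicks. Crossing a ridge between clicks takes under 0.25 N m
- selector_press (a joint): how far the safety knob is pushed in along its axis, m: 0 fully out at off, 0.007 at most, pushed out by a spring (5.6 N at 0, 11.2 N at 0.007). About 0.001 when it is clicked home at one, two or three dots, about 0.0055 on the ridges between them: a grip that keeps it from sliding in must push it that far to cross one
- thermostat_mark (a point): pointer mark on the rim of the thermostat, the flat black dial 45 mm across and 13 high on the same panel. It turns easily; leave it as it is set
- case_mid (a point): centre, half-way up, of the white earbud charging case: 47 along its x, 64 along its y, 22 high, rounded edges, lid shut, 50 g. It starts flat on the heater's air slots, its longer side roughly across the heater
- notebook: grey soft-cover notebook, 211 along its x, 148 along its y, 14 thick, loose, flat on the desk. Origin: centre of its underside
- mug_mid (a point): centre, half-way up (z = 45 over the desk), of the spotted white coffee mug beside the heater, 80 mm across and 91 high; its handle reaches 74 mm out along its -y
Not all that is in view belongs to the job. What is shaped like the part that bears case_mid but black is not meant.

How it is judged:
By the outcome, as a careful person would: the job done as asked, in the order asked, and still so for the second after the job is handed in, with the robot touching nothing.
It also fails if it takes over 58 s, if anything falls off the work surface, if the arm or the gripper's body presses on something with over 40 N, if the wrist force passes 120 N, or if a joint passes its speed limit or range.

ROBOT

A 7-joint arm with a two-finger parallel gripper is mounted at the origin on a cart in front of the work surface, level with it; the furniture and walls round the work are solid. World frame = base frame: x ahead of the robot, y to its left, z up, the work surface at z = 0. Lengths are in m, angles in degrees, forces in N, time in s.
With the tool pointing down it reaches from about 0.425 to 0.925 m from the base axis. Payload 6.8 kg.
Tool frame: the origin (TCP) lies at the very end of the fingers, on their centre line; the grasp point (between the pads) lies 19 mm behind it (arm.grip_point_offset is the distance from the TCP to the grasp point, in m); z points along the fingers, y is the line along which they close (so a half turn about z gives the same grasp; the last joint's range is limited). The gripper opens to 85 mm and grips with 20 to 120 N. Pads are 22 mm wide; open, the fingers measure 114 mm over their backs; the gripper's body (76 mm by 85 mm) begins 54 mm behind the grasp point. The pads swing forward as they close: fully open they stand 13 mm farther back than shut.
Start: joints at [-71.568, 27.33, 1.283, 89.118, -0.659, 63.558, -4.761], TCP at [0.281, 0.614, 0.205] pointing down, gripper open.
Joint ranges: [-169.35, 169.35], [-19.33, 120.38], [-80.79, 83.38], [13.8, 139.57], [-78.32, 258.32], [9.67, 109.79], [-169.56, 169.56]. Speed limits (degrees/s): [136.94, 136.94, 180, 180, 180, 180, 180].

INTERFACE

Orientations are given as [roll, pitch, yaw] about the fixed x, y, z axes, in that order (R = Rz(yaw) Ry(pitch) Rx(roll)).
In Python, from rig import read_state, eyes, job, arm gives the robot as it stands.
- The arm moves only by the tool move_arm, never from a script. Its argument "deltas" is a list of rows, each an object of numbers: "wx", "wy", "wz": the turn, a rotation vector about the tool's x, y, z in degrees; "tx", "ty", "tz": the shift along the tool's x, y, z in cm; "gripper": the finger opening in cm, from 0 to 8.54. In form: [{"wx": .., "wy": .., "wz": .., "tx": .., "ty": .., "tz": .., "gripper": ..}, ...]. A call has 1 to 10 rows; each row is the pose to reach, as a shift and turn from the pose commanded when the call began, along the tool's axes at that moment; what a row does not reach only later rows make up. A row lasts 1/12 s, in which the tool goes at most 41.7 mm and 7.16 degrees, less where a joint would pass 70% of its speed; a pose out of reach is approached as far as the arm can. A call with a gripper value outside its range is refused whole. The fingers move at their own pace and stop on an object; "grip_force" is the grip in N (left out, the last holds). Time passes only in rows, so rows that repeat a pose let the fingers close. It gives the time, the measured TCP pose, the force, the opening and the grip force at its end, in the units of the state.
- read_state(): the state, without advancing time (a new reading comes with each control period).
- eyes.capture(name): name is "side" or "top"; returns a dict with "frame" (400x640x3 uint8, red, green, blue), "depth" (400x640 float32, m along the optical axis (not along the pixel's ray), 0 where there is no reading), "fx", "fy", "cx", "cy" (pixels), "distortion" ([k1, k2, p1, p2, k3] as OpenCV has them; the pictures are not rectified), "R" (3x3) and "t" (3): a world point X has camera coordinates R X + t. Camera axes: x right, y down, z forward; pixel columns grow to the right and rows downward; lengths in m; the calibration is good to about 2 mm. A picture is of the moment at which its call begins.
- job.job_done(): hands the job in; it is judged then, once.
The state is a dict: "time": time; "joint_positions": joint angles; "joint_velocities": joint speeds; "joint_torque": joint torques, N m; "ee_pos": TCP position; "ee_rot": TCP orientation; "contact_force": force on the tool from outside, world axes, zero at the start; "moment": the same for the moment, N m; "grip_width": finger opening in m; "finger_force": force on a finger pad.
Only numpy, scipy, OpenCV 4.12 (cv2) and the standard library are available. Lean on these libraries where they do the work, as an engineer would, in place of code of your own. Each camera call takes 0.05 s, during which the arm holds its last target. There are 200 camera calls.

## Working session

There is one attempt and no reset: what is moved stays moved. The work goes in short steps, Python scripts to look and compute and a tool call to move; the robot and the scene stay as the last step left them, time stands still between calls to the robot, and variables do not carry over. Pictures are saved under pics/ and viewed, at most 10 in all, crops included, and the job is handed in when it is done.

Besides the shell and the picture viewer there is one more tool, called by a JSON object that holds its "op" and its "data", one argument or row to a line. move_arm: Moves the arm, as the interface text tells. Its arguments: {"type":"object","properties":{"deltas":{"type":"array"},"grip_force":{"type":"number"}},"required":["deltas"]}

```bash
ls; mkdir -p pics; python3 - <<'E'
from rig import read_state, eyes, job, arm
import cv2,numpy as np
s=read_state();print(s)
for n in("side","top"):
    c=eyes.capture(n);np.savez(f"pics/{n}0.npz",**c)
    cv2.imwrite(f"pics/{n}0.png",c["frame"][:,:,::-1])
    print(n,c["fx"],c["fy"],c["cx"],c["cy"],c["distortion"],c["R"],c["t"])
E
```

```text
pics
{'time': 0.0, 'joint_positions': array([-71.5663042 ,  27.37512566,   1.2791033 ,  89.17743091,
        -0.65986706,  63.55645965,  -4.75882813]), 'joint_velocities': array([ 0.03235876,  0.0569797 ,  0.04379107, -0.03208796, -0.03812033,
       -0.01734329, -0.08730371]), 'joint_torque': array([-3.75887266e-04, -5.96450686e+01,  1.60778034e+00, -2.81188899e+01,
        1.24174193e-02,  9.42336774e-03, -1.88299475e-05]), 'ee_pos': array([0.28102473, 0.61303253, 0.20403977]), 'ee_rot': array([-1.79898490e+02,  6.25185914e-03,  1.55376673e+02]), 'contact_force': array([-0.36620681, -0.33526627,  0.50673702]), 'moment': array([ 0.03458929, -0.02029775, -0.02198756]), 'finger_force': 0.0, 'grip_width': 0.08524214559727532}
side 381.34843998101405 381.34843998101405 319.3601851195828 199.3415202042765 [-0.01716822  0.          0.          0.          0.        ] [[-0.99558552  0.09345774  0.00866713]
 [ 0.06601081  0.76284846 -0.64319888]
 [-0.06672362 -0.63978737 -0.76565011]] [ 0.56527095 -0.08727793  1.11400715]
top 466.66517351362387 466.66517351362387 312.95384497635894 190.40283071172846 [-0.02181499  0.          0.          0.          0.        ] [[-1.46673356e-02 -9.99888670e-01 -2.74172202e-03]
 [-9.84004648e-01  1.49210893e-02 -1.77516800e-01]
 [ 1.77537947e-01  9.41687310e-05 -9.84113951e-01]] [0.17816154 0.57927388 1.17004685]
```

View pics/side0.png

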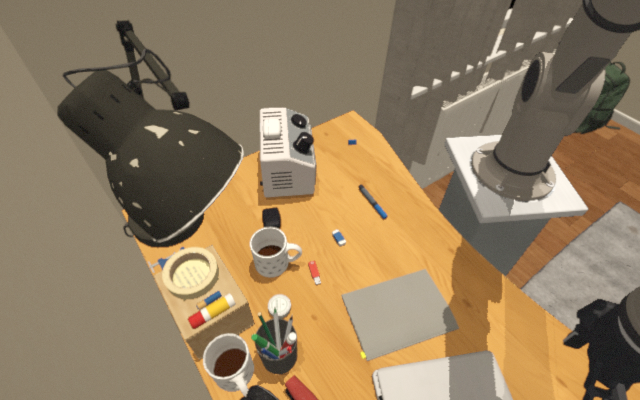

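View pics/top0.png

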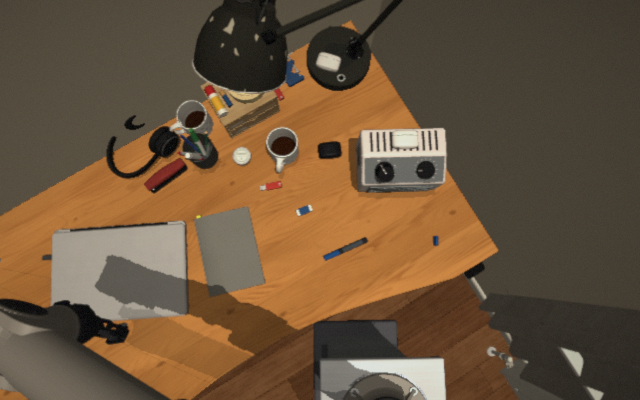

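The side view shows the heater at about (287,150), the case at (270,127), the safety knob at (303,142), the notebook at (400,310) and the mug at (270,250). In the top view the case is at (405,139), the safety knob at (384,170), the dial at (425,170), the notebook at (230,250) and the mug at (282,148).

```bash
cat > h.py <<'E'
import cv2,numpy as np
def K(c): return np.array([[c["fx"],0,c["cx"]],[0,c["fy"],c["cy"]],[0,0,1.]])
def cast(c,uv,z):
    n=cv2.undistortPoints(np.float64(uv).reshape(-1,1,2),K(c),np.float64(c["distortion"]))[:,0]
    d=np.c_[n,np.ones(len(n))]@c["R"]; o=-c["R"].T@c["t"]
    return o+d*((z-o[2])/d[:,2])[:,None]
def cloud(c):
    v,u=np.mgrid[:400,:640]; uv=np.stack([u,v],-1).reshape(-1,2).astype(float)
    n=cv2.undistortPoints(uv.reshape(-1,1,2),K(c),np.float64(c["distortion"]))[:,0]
    z=c["depth"].reshape(-1,1)
    X=(np.c_[n,np.ones(len(n))]*z-c["t"])@c["R"]; X[z[:,0]==0]=np.nan
    return X.reshape(400,640,3)
def proj(c,X):
    return cv2.projectPoints(np.float64(X).reshape(-1,1,3),cv2.Rodrigues(c["R"])[0],c["t"],K(c),np.float64(c["distortion"]))[0][:,0]
def rect(P): return cv2.minAreaRect(np.float32(P[:,:2]*1000))
E
python3 - <<'E'
from h import *
np.set_printoptions(precision=4,suppress=True)
T=np.load("pics/top0.npz");S=np.load("pics/side0.npz")
for nm,c,boxs in(("top",T,dict(heater=(345,455,115,205),mug=(255,305,118,175),nb=(190,275,200,300))),("side",S,dict(heater=(250,325,95,205),mug=(245,305,222,280),nb=(335,465,265,360)))):
    X=cloud(c);f=c["frame"].astype(int)
    for k,(a,b,p,q) in boxs.items():
        P=X[p:q,a:b].reshape(-1,3);C=f[p:q,a:b].reshape(-1,3);m=np.isfinite(P[:,0])
        P=P[m];C=C[m]
        if k=="heater":
            t=P[abs(P[:,2]-.149)<.004];print(nm,"flattop",len(t),rect(t),np.median(t[:,2]))
            t=P[(P[:,2]>.02)];print(nm," all",rect(t))
            t=P[(P[:,2]>.163)];print(nm," case/high",len(t),rect(t),np.percentile(t[:,2],[5,50,95]))
        elif k=="mug":
            t=P[P[:,2]>.083];print(nm,"mug rim",cv2.minEnclosingCircle(np.float32(t[:,:2]*1000)),t[:,2].max(),rect(P[P[:,2]>.03]))
        else:
            g=(C.max(1)-C.min(1)<25)&(abs(P[:,2]-.014)<.006);t=P[g];print(nm,"nb",len(t),rect(t),np.median(t[:,2]))
E
```

```text
top flattop 2079 ((662.513916015625, -53.142005920410156), (210.7305145263672, 111.50023651123047), 89.41728973388672) 0.14871267478668038
top  all ((647.7559204101562, -53.74278259277344), (141.0812530517578, 211.6030731201172), 0.3131275773048401)
top  case/high 607 ((646.3904418945312, -38.06315994262695), (68.65694427490234, 139.81521606445312), 68.849365234375) [0.1642 0.1696 0.1738]
top mug rim ((694.36767578125, 250.54144287109375), 51.19304275512695) 0.09777205472741628 ((722.299072265625, 257.381591796875), (169.85012817382812, 80.97899627685547), 21.69917869567871)
top nb 3456 ((430.5909729003906, 395.24981689453125), (206.67637634277344, 143.36453247070312), 13.425877571105957) 0.012225402189467407
side flattop 1218 ((653.7527465820312, -50.65027618408203), (130.11578369140625, 212.81478881835938), 0.39331191778182983) 0.14736508952997762
side  all ((671.3663330078125, -162.83291625976562), (178.04962158203125, 441.6962585449219), 2.493058443069458)
side  case/high 358 ((650.0364990234375, -35.233619689941406), (63.395809173583984, 134.36033630371094), 67.57965850830078) [0.1637 0.1682 0.1711]
side mug rim ((706.645751953125, 251.73550415039062), 41.8973388671875) 0.09248251012794793 ((697.1554565429688, 259.1212463378906), (82.25737762451172, 103.60365295410156), 48.46261215209961)
side nb 239 ((407.76171875, 445.2934265136719), (177.64315795898438, 204.33462524414062), 36.05495071411133) 0.012315354315084319
```

```bash
python3 - <<'E'
import cv2
t=cv2.imread("pics/top0.png")[110:210,340:460];s=cv2.imread("pics/side0.png")[95:205,245:335]
t=cv2.resize(t,None,fx=3.6,fy=3.6,interpolation=3);s=cv2.resize(s,None,fx=3.6,fy=3.6,interpolation=3)
import numpy as np
o=np.zeros((400,780,3),np.uint8);o[:t.shape[0],:t.shape[1]]=t;o[:s.shape[0],440:440+s.shape[1]]=s
cv2.imwrite("pics/crop0.png",o)
E
```

```text
(no output)
```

View pics/crop0.png

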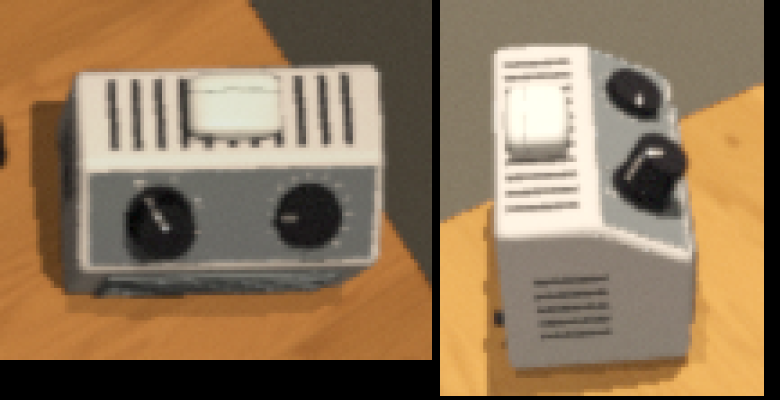

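```bash
python3 - <<'E'
from h import *
np.set_printoptions(precision=4,suppress=True)
T=np.load("pics/top0.npz");S=np.load("pics/side0.npz")
for nm,c,(a,b,p,q) in(("top",T,(345,455,115,205)),("side",S,(250,325,95,205))):
    X=cloud(c)[p:q,a:b].reshape(-1,3);f=c["frame"].astype(int)[p:q,a:b].reshape(-1,3)
    w=f.min(1)>110; k=f.max(1)<70
    hi=X[:,2]>.162
    t=X[hi&w&(X[:,0]>.64)];print(nm,"case",len(t),rect(t),np.median(t[:,2]))
    v=X-np.array([.613,-.0037,.131]);n=np.array([-.4695,0,.8829])
    h=v@n; up=v@np.array([.8829,0,.4695])
    m=(h>.033)&(h<.046)&(np.hypot(up,v[:,1])<.035)
    r=np.c_[up,v[:,1]][m]*1000
    print(nm,"knob top",m.sum(),np.median(h[m]),cv2.minEnclosingCircle(np.float32(r)),r.mean(0))
    vd=X-np.array([.613,-.1057,.131]);hd=vd@n;m=(hd>.009)&(hd<.02)&(X[:,0]<.64)&(np.hypot(vd[:,1],vd@np.array([.8829,0,.4695]))<.035);r=np.c_[vd@np.array([.8829,0,.4695]),vd[:,1]][m]*1000
    print("dial",m.sum(),np.median(hd[m]),cv2.minEnclosingCircle(np.float32(r)))
    m=w&(X[:,2]<.125)&(X[:,2]>.03);
# mug rim circle by depth at z .085-.094
for nm,c,(a,b,p,q) in(("top",T,(262,302,125,162)),("side",S,(245,295,225,280))):
    X=cloud(c)[p:q,a:b].reshape(-1,3);t=X[(X[:,2]>.087)&(X[:,2]<.096)&(np.hypot(X[:,0]-.706,X[:,1]-.25)<.05)]*1000
    A=np.c_[2*t[:,:2],np.ones(len(t))];s=np.linalg.lstsq(A,(t[:,:2]**2).sum(1),rcond=None)[0]
    print("mug",nm,len(t),s[:2],np.sqrt(s[2]+s[0]**2+s[1]**2))
# notebook by colour + plane
c=T;f=cv2.GaussianBlur(c["frame"],(3,3),0).astype(int);m=((f.max(2)-f.min(2)<30)).astype(np.uint8);z=np.zeros_like(m);z[203:300,193:270]=m[203:300,193:270]
cs=max(cv2.findContours(z,0,1)[0],key=cv2.contourArea);print("nb",rect(cast(c,cs[:,0],.014)))
c=S;f=cv2.GaussianBlur(c["frame"],(3,3),0).astype(int);m=((f.max(2)-f.min(2)<30)).astype(np.uint8);z=np.zeros_like(m);z[265:358,335:465]=m[265:358,335:465]
cs=max(cv2.findContours(z,0,1)[0],key=cv2.contourArea);print("nb",rect(cast(c,cs[:,0],.014)))
E
```

```text
top case 440 ((684.7720947265625, -54.19927978515625), (62.72041320800781, 45.54655075073242), 89.9060287475586) 0.16987675740163502
top knob top 206 0.03771302906033101 ((3.763836622238159, -0.6837605834007263), 20.171470642089844) [ 3.7334 -0.2744]
dial 211 0.011718489161232658 ((4.942389965057373, -0.28988319635391235), 21.87400245666504)
side case 275 ((687.3870239257812, -49.65016174316406), (64.43524169921875, 43.57365036010742), 89.83468627929688) 0.16834320687417814
side knob top 119 0.03559761702975854 ((3.819052219390869, 0.41769668459892273), 21.067461013793945) [4.996  2.7815]
dial 62 0.009738887014648614 ((5.649685382843018, 2.4215099811553955), 20.8020076751709)
mug top 134 [703.6281 249.3407] 38.67261208358545
mug side 177 [705.7748 251.5717] 38.740901314682425
nb ((430.3875732421875, 395.6545104980469), (206.65188598632812, 144.77093505859375), 13.24465274810791)
nb ((433.45257568359375, 402.865966796875), (206.9142608642578, 142.11129760742188), 12.880337715148926)
```

```bash
cat > go.py <<'E'
from rig import read_state,arm
from h import *
from scipy.spatial.transform import Rotation as Ro
np.set_printoptions(precision=3,suppress=True)
def delta(p,R,s=None):
    s=s or read_state();Rc=Ro.from_euler("xyz",s["ee_rot"],degrees=True)
    print("t",s["time"],"pos",s["ee_pos"],"F",s["contact_force"],"w",s["grip_width"],"j",s["joint_positions"].round(1))
    print("t cm",Rc.inv().apply(np.array(p)-s["ee_pos"])*100,"w deg",np.degrees((Rc.inv()*R).as_rotvec()))
down=lambda yaw:Ro.from_euler("xyz",[180,0,yaw],degrees=True)
E
python3 - <<'E'
from go import *
delta([.686,-.052,.25],down(90))
T=np.load("pics/top0.npz");X=cloud(T)
P=X.reshape(-1,3);m=(P[:,2]>.12)&(P[:,0]>.45)&(P[:,1]<.6)&(P[:,0]<.85);print("high things",[(q.round(2),z.round(2)) for q,z in zip(P[m][::150,:2],P[m][::150,2])])
E
```

```text
t 0.1 pos [0.281 0.613 0.204] F [ 0.327 -0.987 -0.306] w 0.08559340430021119 j [-71.6  27.4   1.3  89.2  -0.7  63.6  -4.8]
t cm [-64.526 -43.592  -4.508] w deg [-0.079  0.059 65.374]
high things [(array([0.81, 0.6 ]), np.float64(0.58)), (array([ 0.79, -0.27]), np.float64(0.59)), (array([ 0.85, -0.24]), np.float64(0.48)), (array([0.83, 0.55]), np.float64(0.53)), (array([ 0.75, -0.3 ]), np.float64(0.64)), (array([ 0.81, -0.26]), np.float64(0.54)), (array([0.84, 0.29]), np.float64(0.49)), (array([0.82, 0.58]), np.float64(0.55)), (array([ 0.78, -0.28]), np.float64(0.58)), (array([0.83, 0.25]), np.float64(0.5)), (array([0.83, 0.57]), np.float64(0.52)), (array([ 0.77, -0.28]), np.float64(0.59)), (array([0.83, 0.24]), np.float64(0.5)), (array([0.83, 0.56]), np.float64(0.51)), (array([ 0.77, -0.29]), np.float64(0.59)), (array([0.83, 0.24]), np.float64(0.5)), (array([0.82, 0.58]), np.float64(0.52)), (array([ 0.8 , -0.27]), np.float64(0.53)), (array([0.84, 0.31]), np.float64(0.48)), (array([ 0.75, -0.3 ]), np.float64(0.61)), (array([0.84, 0.17]), np.float64(0.46)), (array([0.81, 0.58]), np.flo
[... 11595 characters left out ...]
oat64(0.26)), (array([ 0.53, -0.42]), np.float64(0.18)), (array([ 0.49, -0.44]), np.float64(0.37)), (array([ 0.5 , -0.44]), np.float64(0.3)), (array([ 0.51, -0.44]), np.float64(0.23)), (array([ 0.51, -0.43]), np.float64(0.17)), (array([ 0.48, -0.45]), np.float64(0.37)), (array([ 0.48, -0.45]), np.float64(0.34)), (array([ 0.48, -0.45]), np.float64(0.31)), (array([ 0.48, -0.45]), np.float64(0.28)), (array([ 0.48, -0.45]), np.float64(0.27)), (array([ 0.47, -0.46]), np.float64(0.26)), (array([ 0.47, -0.46]), np.float64(0.27)), (array([ 0.46, -0.46]), np.float64(0.28)), (array([ 0.46, -0.47]), np.float64(0.29)), (array([ 0.45, -0.47]), np.float64(0.32)), (array([ 0.46, -0.47]), np.float64(0.14))]
```

{"op": "move_arm", "data": {
  "deltas": [
    {"tx": -64.5,"ty": -43.6,"tz": -4.5,"wz": 65.4,"gripper": 8.5},
    {"tx": -64.5,"ty": -43.6,"tz": -4.5,"wz": 65.4,"gripper": 8.5},
    {"tx": -64.5,"ty": -43.6,"tz": -4.5,"wz": 65.4,"gripper": 8.5},
    {"tx": -64.5,"ty": -43.6,"tz": -4.5,"wz": 65.4,"gripper": 8.5},
    {"tx": -64.5,"ty": -43.6,"tz": -4.5,"wz": 65.4,"gripper": 8.5},
    {"tx": -64.5,"ty": -43.6,"tz": -4.5,"wz": 65.4,"gripper": 8.5},
    {"tx": -64.5,"ty": -43.6,"tz": -4.5,"wz": 65.4,"gripper": 8.5},
    {"tx": -64.5,"ty": -43.6,"tz": -4.5,"wz": 65.4,"gripper": 8.5},
    {"tx": -64.5,"ty": -43.6,"tz": -4.5,"wz": 65.4,"gripper": 8.5},
    {"tx": -64.5,"ty": -43.6,"tz": -4.5,"wz": 65.4,"gripper": 8.5}
  ]
}}

```text
schema error: expected keys wx, wy, wz, tx, ty, tz, gripper
```

```bash
python3 - <<'E'
from go import *
delta([.686,-.052,.25],down(90))
E
```

```text
t 0.1 pos [0.281 0.613 0.204] F [ 0.327 -0.987 -0.306] w 0.08559340430021119 j [-71.6  27.4   1.3  89.2  -0.7  63.6  -4.8]
t cm [-64.526 -43.592  -4.508] w deg [-0.079  0.059 65.374]
```

All keys are needed.

{"op": "move_arm", "data": {
  "deltas": [
    {"wx": 0,"wy": 0,"wz": 65.4,"tx": -64.5,"ty": -43.6,"tz": -4.5,"gripper": 8.5},
    {"wx": 0,"wy": 0,"wz": 65.4,"tx": -64.5,"ty": -43.6,"tz": -4.5,"gripper": 8.5},
    {"wx": 0,"wy": 0,"wz": 65.4,"tx": -64.5,"ty": -43.6,"tz": -4.5,"gripper": 8.5},
    {"wx": 0,"wy": 0,"wz": 65.4,"tx": -64.5,"ty": -43.6,"tz": -4.5,"gripper": 8.5},
    {"wx": 0,"wy": 0,"wz": 65.4,"tx": -64.5,"ty": -43.6,"tz": -4.5,"gripper": 8.5},
    {"wx": 0,"wy": 0,"wz": 65.4,"tx": -64.5,"ty": -43.6,"tz": -4.5,"gripper": 8.5},
    {"wx": 0,"wy": 0,"wz": 65.4,"tx": -64.5,"ty": -43.6,"tz": -4.5,"gripper": 8.5},
    {"wx": 0,"wy": 0,"wz": 65.4,"tx": -64.5,"ty": -43.6,"tz": -4.5,"gripper": 8.5},
    {"wx": 0,"wy": 0,"wz": 65.4,"tx": -64.5,"ty": -43.6,"tz": -4.5,"gripper": 8.5},
    {"wx": 0,"wy": 0,"wz": 65.4,"tx": -64.5,"ty": -43.6,"tz": -4.5,"gripper": 8.5}
  ]
}}

```text
time: 0.93
ee_pos: [0.4978, 0.2563, 0.229]
ee_rot: [-180.0, 0.0, 89.6]
contact_force: [1.0, 0.2, 0.3]
grip_width: 0.085
finger_force: 0.0
```

```bash
python3 - <<'E'
from go import *
delta([.686,-.052,.25],down(90))
E
```

```text
t 0.9333 pos [0.498 0.256 0.229] F [0.978 0.243 0.306] w 0.08501618826150559 j [-51.7  15.6  22.1 104.7  -6.7  60.9 -27.5]
t cm [-30.703  19.025  -2.106] w deg [-0.022  0.006 -0.389]
```

{"op": "move_arm", "data": {
  "deltas": [
    {"wx": 0,"wy": 0,"wz": 0,"tx": -30.7,"ty": 19.0,"tz": -2.1,"gripper": 8.5},
    {"wx": 0,"wy": 0,"wz": 0,"tx": -30.7,"ty": 19.0,"tz": -2.1,"gripper": 8.5},
    {"wx": 0,"wy": 0,"wz": 0,"tx": -30.7,"ty": 19.0,"tz": -2.1,"gripper": 8.5},
    {"wx": 0,"wy": 0,"wz": 0,"tx": -30.7,"ty": 19.0,"tz": -2.1,"gripper": 8.5},
    {"wx": 0,"wy": 0,"wz": 0,"tx": -30.7,"ty": 19.0,"tz": -2.1,"gripper": 8.5},
    {"wx": 0,"wy": 0,"wz": 0,"tx": -30.7,"ty": 19.0,"tz": -2.1,"gripper": 8.5},
    {"wx": 0,"wy": 0,"wz": 0,"tx": -30.7,"ty": 19.0,"tz": -2.1,"gripper": 8.5},
    {"wx": 0,"wy": 0,"wz": 0,"tx": -30.7,"ty": 19.0,"tz": -2.1,"gripper": 8.5},
    {"wx": 0,"wy": 0,"wz": 0,"tx": -30.7,"ty": 19.0,"tz": -2.1,"gripper": 8.5},
    {"wx": 0,"wy": 0,"wz": 0,"tx": -30.7,"ty": 19.0,"tz": -2.1,"gripper": 8.5}
  ]
}}

```text
time: 1.77
ee_pos: [0.6886, -0.0575, 0.2499]
ee_rot: [180.0, 0.3, 89.5]
contact_force: [-1.6, -0.5, 1.2]
grip_width: 0.0854
finger_force: 0.0
```

```bash
python3 - <<'E'
from go import *
delta([.686,-.052,.149],down(90))
E
```

```text
t 1.7667 pos [ 0.689 -0.058  0.25 ] F [-1.591 -0.479  1.197] w 0.08539105291995507 j [-19.5  28.9  28.4  85.2 -13.9  69.4  10.3]
t cm [ 0.6   -0.272 10.085] w deg [ 0.048  0.292 -0.545]
```

{"op": "move_arm", "data": {
  "deltas": [
    {"wx": 0,"wy": 0,"wz": -0.5,"tx": 0.6,"ty": -0.3,"tz": 3.0,"gripper": 8.5},
    {"wx": 0,"wy": 0,"wz": -0.5,"tx": 0.6,"ty": -0.3,"tz": 6.0,"gripper": 8.5},
    {"wx": 0,"wy": 0,"wz": -0.5,"tx": 0.6,"ty": -0.3,"tz": 8.0,"gripper": 8.5},
    {"wx": 0,"wy": 0,"wz": -0.5,"tx": 0.6,"ty": -0.3,"tz": 9.0,"gripper": 8.5},
    {"wx": 0,"wy": 0,"wz": -0.5,"tx": 0.6,"ty": -0.3,"tz": 9.6,"gripper": 8.5},
    {"wx": 0,"wy": 0,"wz": -0.5,"tx": 0.6,"ty": -0.3,"tz": 9.9,"gripper": 8.5},
    {"wx": 0,"wy": 0,"wz": -0.5,"tx": 0.6,"ty": -0.3,"tz": 9.9,"gripper": 8.5}
  ]
}}

```text
time: 2.35
ee_pos: [0.6846, -0.0428, 0.1514]
ee_rot: [180.0, 0.0, 90.5]
contact_force: [-1.1, 0.2, 0.1]
grip_width: 0.0849
finger_force: 0.0
```

```bash
python3 - <<'E'
from go import *
delta([.686,-.052,.149],down(90))
E
```

```text
t 2.35 pos [ 0.685 -0.043  0.151] F [-1.081  0.184  0.148] w 0.08493673481915648 j [-19.3  33.1  26.   91.7 -16.2  58.9  12. ]
t cm [-0.923  0.128  0.243] w deg [0.032 0.003 0.476]
```

{"op": "move_arm", "data": {
  "deltas": [
    {"wx": 0,"wy": 0,"wz": 0,"tx": -0.5,"ty": 0.1,"tz": 0.2,"gripper": 8.5},
    {"wx": 0,"wy": 0,"wz": 0,"tx": -0.9,"ty": 0.1,"tz": 0.2,"gripper": 8.5},
    {"wx": 0,"wy": 0,"wz": 0,"tx": -0.9,"ty": 0.1,"tz": 0.2,"gripper": 6.0},
    {"wx": 0,"wy": 0,"wz": 0,"tx": -0.9,"ty": 0.1,"tz": 0.2,"gripper": 4.0},
    {"wx": 0,"wy": 0,"wz": 0,"tx": -0.9,"ty": 0.1,"tz": 0.2,"gripper": 4.0},
    {"wx": 0,"wy": 0,"wz": 0,"tx": -0.9,"ty": 0.1,"tz": 0.2,"gripper": 4.0},
    {"wx": 0,"wy": 0,"wz": 0,"tx": -0.9,"ty": 0.1,"tz": 0.2,"gripper": 4.0}
  ],
  "grip_force": 25
}}

```text
time: 2.93
ee_pos: [0.6855, -0.0516, 0.1491]
ee_rot: [180.0, -0.0, 90.5]
contact_force: [0.5, 0.3, -0.1]
grip_width: 0.0401
finger_force: 0.0
```

```bash
python3 - <<'E'
from go import *
from rig import eyes
o=[]
for n,(a,b,p,q) in(("top",(360,450,100,190)),("side",(245,335,85,175))):
    c=eyes.capture(n);np.savez(f"pics/{n}1.npz",**c);o.append(cv2.resize(c["frame"][p:q,a:b,::-1],(390,390),interpolation=3))
cv2.imwrite("pics/crop1.png",np.hstack(o))
delta([.686,-.052,.149],down(90))
E
```

```text
t 3.0333 pos [ 0.685 -0.052  0.149] F [ 1.122 -0.273 -0.833] w 0.04009787452809446 j [-18.5  33.4  26.   91.6 -16.4  58.8  12.8]
t cm [-0.04   0.059  0.004] w deg [-0.002 -0.007  0.489]
```

View pics/crop1.png

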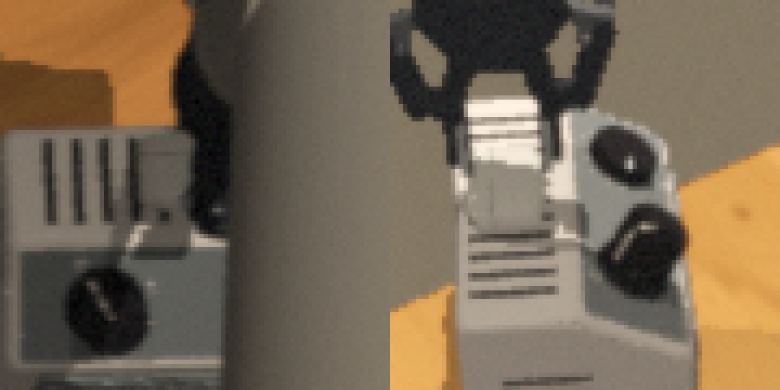

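```bash
python3 - <<'E'
from go import *
for nm,(a,b,p,q) in(("top",(380,410,125,158)),("side",(262,290,118,142))):
    c=np.load(f"pics/{nm}1.npz");X=cloud(c)[p:q,a:b]
    f=c["frame"].astype(int)[p:q,a:b]
    X=X.reshape(-1,3);f=f.reshape(-1,3);m=(X[:,2]>.158)&(X[:,2]<.2)&(f.min(1)>75)&(X[:,0]>.64)&(X[:,1]<.03)
    t=X[m];print(nm,len(t),rect(t),np.percentile(t[:,2],[5,50,95]),t.min(0),t.max(0))
E
```

```text
top 139 ((687.1962280273438, -36.122032165527344), (24.042152404785156, 40.98231506347656), 79.94451904296875) [0.166 0.17  0.174] [ 0.666 -0.05   0.164] [ 0.708 -0.025  0.175]
side 331 ((681.3441162109375, -47.8162841796875), (60.84395217895508, 55.4271354675293), 85.07548522949219) [0.161 0.168 0.19 ] [ 0.654 -0.079  0.158] [ 0.71  -0.019  0.199]
```

```bash
python3 - <<'E'
from go import *
c=np.load("pics/side1.npz")
print(proj(c,[[.685,-.052,.149],[.665,-.052,.149],[.705,-.052,.149],[.665,-.052,.165],[.705,-.052,.165],[.665,-.06,.19],[.686,-.02,.171],[.686,-.084,.171]]))
X=cloud(c)
for u,v in((260,118),(260,122),(261,124),(282,118),(282,122),(281,125),(270,125),(270,113),(270,108)): print(u,v,X[v,u],c["frame"][v,u])
E
```

```text
[[272.951 130.825]
 [280.683 130.404]
 [265.199 131.248]
 [280.256 125.53 ]
 [264.577 126.372]
 [279.483 115.689]
 [272.    132.27 ]
 [271.671 116.293]]
260 118 [ 0.713 -0.044  0.198] [76 74 70]
260 122 [ 0.714 -0.043  0.187] [69 66 64]
261 124 [ 0.712 -0.04   0.183] [190 178 164]
282 118 [ 0.659 -0.043  0.196] [73 68 67]
282 122 [ 0.66  -0.04   0.185] [150 143 130]
281 125 [ 0.664 -0.076  0.147] [218 205 188]
270 125 [ 0.691 -0.049  0.171] [146 137 124]
270 113 [ 0.692 -0.128  0.149] [198 185 171]
270 108 [ 0.692 -0.153  0.147] [252 240 223]
```

```bash
python3 - <<'E'
from go import *
c=np.load("pics/side1.npz");t=np.load("pics/top1.npz")
a=cv2.resize(c["frame"][95:150,245:305,::-1],None,fx=7,fy=7,interpolation=0)
b=cv2.resize(t["frame"][120:175,375:425,::-1],None,fx=7,fy=7,interpolation=0)
cv2.imwrite("pics/crop2.png",np.hstack([a,b]))
np.set_printoptions(linewidth=250)
print("side heights mm rows116..140");print((cloud(c)[116:142:2,254:292:2,2]*1000).round())
E
```

```text
side heights mm rows116..140
[[ 16.  12. 206. 208. 209. 146. 150. 146. 147. 146. 146. 147. 148. 206. 203. 200. 146. 143. 141.]
 [  7.   6. 198. 198. 202. 148. 147. 149. 145. 150. 147. 147. 148. 197. 196. 195. 147. 145. 140.]
 [  2.  -5. 192. 193. 197. 166. 168. 165. 167. 169. 170. 169. 167. 193. 191. 190. 145. 146. 142.]
 [ -7. -10. 188. 187. 188. 169. 170. 169. 170. 171. 167. 169. 169. 187. 185. 148. 146. 145. 142.]
 [-16. -20. -21. 147. 183. 170. 169. 170. 172. 170. 168. 170. 170. 179. 181. 147. 145. 146. 143.]
 [-23. -26. -26. 148. 148. 170. 170. 171. 171. 172. 171. 170. 170. 163. 146. 146. 147. 145. 143.]
 [-29. -32. -37. 145. 149. 168. 171. 168. 169. 170. 169. 168. 171. 163. 147. 148. 145. 145. 142.]
 [-37. -44. -48. 144. 147. 167. 170. 169. 168. 167. 168. 166. 168. 165. 146. 148. 146. 146. 144.]
 [-48. -48. -53. 144. 149. 165. 167. 167. 166. 170. 167. 165. 164. 161. 146. 148. 144. 146. 143.]
 [-55. -60. -60. 145. 148. 162. 167. 164. 162. 163. 162. 163. 164. 157. 148. 148. 148. 146. 143.]
 [-64. -66. -71. 144. 147. 157. 157. 161. 157. 158. 158. 157. 155. 147. 150. 147. 146. 146. 145.]
 [-73.  nan -81. 147. 147. 145. 149. 147. 148. 148. 147. 148. 147. 146. 150. 146. 147. 144. 143.]
 [-79. -83. -89. 144. 149. 149. 148. 147. 148. 148. 148. 148. 148. 147. 148. 149. 146. 146. 143.]]
```

View pics/crop2.png

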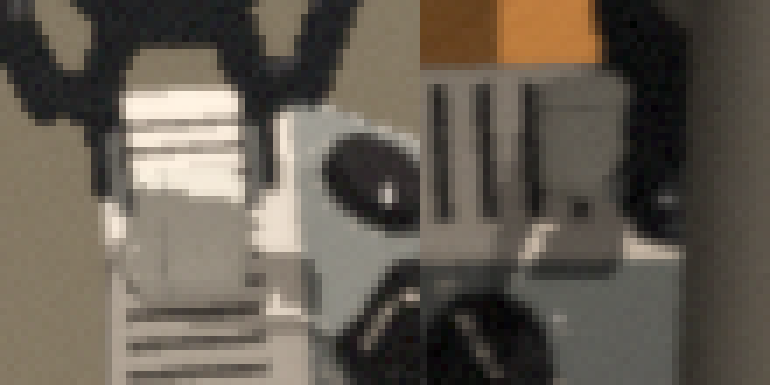

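```bash
python3 - <<'E'
from go import *
for n in("side","top"):
    c=np.load(f"pics/{n}0.npz");X=cloud(c).reshape(-1,3);f=c["frame"].reshape(-1,3).astype(int)
    m=(np.hypot(X[:,0]-.281,X[:,1]-.613)<.075)&(X[:,2]>.06)
    t=X[m&(f.max(1)<110)];print(n,len(t),np.percentile(t[:,2],[0,.5,1,2,5,20]) if len(t) else 0)
    if len(t): lo=t[t[:,2]<np.percentile(t[:,2],5)];print(lo.mean(0),lo.min(0),lo.max(0))
c=np.load("pics/side1.npz");X=cloud(c)[90:130,250:300].reshape(-1,3);f=c["frame"][90:130,250:300].reshape(-1,3).max(1)
m=(np.hypot(X[:,0]-.685,X[:,1]+.052)<.06)&(X[:,2]>.174)&(f<110);print("now low",np.percentile(X[m,2],[0,1,3,10]))
E
```

```text
side 5542 [0.244 0.25  0.254 0.261 0.29  0.317]
[0.266 0.572 0.265] [0.253 0.552 0.244] [0.274 0.579 0.29 ]
top 3442 [0.243 0.262 0.289 0.297 0.31  0.363]
[0.275 0.581 0.294] [0.241 0.541 0.243] [0.321 0.674 0.31 ]
now low [0.178 0.187 0.192 0.21 ]
```

{"op": "move_arm", "data": {
  "deltas": [
    {"wx": 0,"wy": 0,"wz": -0.5,"tx": 0,"ty": 0,"tz": 0,"gripper": 7.0},
    {"wx": 0,"wy": 0,"wz": -0.5,"tx": 0,"ty": 0,"tz": 0,"gripper": 8.5},
    {"wx": 0,"wy": 0,"wz": -0.5,"tx": 0,"ty": 0,"tz": 0,"gripper": 8.5},
    {"wx": 0,"wy": 0,"wz": -0.5,"tx": 0,"ty": 0,"tz": 0.7,"gripper": 8.5},
    {"wx": 0,"wy": 0,"wz": -0.5,"tx": 0,"ty": 0,"tz": 1.4,"gripper": 8.5},
    {"wx": 0,"wy": 0,"wz": -0.5,"tx": 0,"ty": 0,"tz": 2.1,"gripper": 8.5},
    {"wx": 0,"wy": 0,"wz": -0.5,"tx": 0,"ty": 0,"tz": 2.6,"gripper": 8.5},
    {"wx": 0,"wy": 0,"wz": -0.5,"tx": 0,"ty": 0,"tz": 2.6,"gripper": 8.5}
  ]
}}

```text
time: 3.7
ee_pos: [0.6842, -0.0516, 0.121]
ee_rot: [-179.8, -0.0, 91.0]
contact_force: [-0.5, 0.2, 0.6]
grip_width: 0.0848
finger_force: 0.0
```

{"op": "move_arm", "data": {
  "deltas": [
    {"wx": 0,"wy": 0,"wz": 1,"tx": 0,"ty": 0.15,"tz": 0,"gripper": 6.0},
    {"wx": 0,"wy": 0,"wz": 1,"tx": 0,"ty": 0.15,"tz": 0,"gripper": 4.0},
    {"wx": 0,"wy": 0,"wz": 1,"tx": 0,"ty": 0.15,"tz": 0,"gripper": 4.0},
    {"wx": 0,"wy": 0,"wz": 1,"tx": 0,"ty": 0.15,"tz": 0,"gripper": 4.0},
    {"wx": 0,"wy": 0,"wz": 1,"tx": 0,"ty": 0.15,"tz": 0,"gripper": 4.0},
    {"wx": 0,"wy": 0,"wz": 1,"tx": 0,"ty": 0.15,"tz": 0,"gripper": 4.0}
  ]
}}

```text
time: 4.2
ee_pos: [0.6874, -0.0519, 0.1237]
ee_rot: [179.9, -0.0, 90.0]
contact_force: [-0.0, -0.1, 1.3]
grip_width: 0.045
finger_force: 25.8
```

{"op": "move_arm", "data": {
  "deltas": [
    {"wx": 0,"wy": 0,"wz": 0,"tx": 0,"ty": 0,"tz": -2,"gripper": 4.0},
    {"wx": 0,"wy": 0,"wz": 0,"tx": 0,"ty": 0,"tz": -5,"gripper": 4.0},
    {"wx": 0,"wy": 0,"wz": 0,"tx": 1,"ty": -0.6,"tz": -8,"gripper": 4.0},
    {"wx": 0,"wy": 0,"wz": -3,"tx": 4,"ty": -2.3,"tz": -10,"gripper": 4.0},
    {"wx": 0,"wy": 0,"wz": -5,"tx": 7.5,"ty": -4.2,"tz": -10,"gripper": 4.0},
    {"wx": 0,"wy": 0,"wz": -7,"tx": 11,"ty": -6.2,"tz": -10,"gripper": 4.0},
    {"wx": 0,"wy": 0,"wz": -9,"tx": 14.5,"ty": -8.2,"tz": -10,"gripper": 4.0},
    {"wx": 0,"wy": 0,"wz": -11,"tx": 18,"ty": -10.2,"tz": -10,"gripper": 4.0},
    {"wx": 0,"wy": 0,"wz": -13,"tx": 21.5,"ty": -12.2,"tz": -10,"gripper": 4.0},
    {"wx": 0,"wy": 0,"wz": -13,"tx": 25,"ty": -14.2,"tz": -10,"gripper": 4.0}
  ],
  "grip_force": 30
}}

```text
time: 5.03
ee_pos: [0.5435, 0.1996, 0.2231]
ee_rot: [-180.0, -0.0, 103.1]
contact_force: [1.2, 0.6, -0.1]
grip_width: 0.0448
finger_force: 30.8
```

```bash
python3 - <<'E'
from go import *
delta([.431,.398,.15],down(103))
E
```

```text
t 5.0333 pos [0.544 0.2   0.223] F [ 1.155  0.645 -0.112] w 0.04479675290395848 j [-43.7  17.9  21.9 102.6  -7.5  60.9  -6.1]
t cm [21.871 -6.474  7.316] w deg [-0.002 -0.011  0.073]
```

{"op": "move_arm", "data": {
  "deltas": [
    {"wx": 0,"wy": 0,"wz": 0,"tx": 3.9,"ty": -1.1,"tz": 0,"gripper": 4.0},
    {"wx": 0,"wy": 0,"wz": 0,"tx": 7.8,"ty": -2.3,"tz": 1,"gripper": 4.0},
    {"wx": 0,"wy": 0,"wz": 0,"tx": 11.6,"ty": -3.4,"tz": 2,"gripper": 4.0},
    {"wx": 0,"wy": 0,"wz": 0,"tx": 15.3,"ty": -4.5,"tz": 3.5,"gripper": 4.0},
    {"wx": 0,"wy": 0,"wz": 0,"tx": 18.5,"ty": -5.5,"tz": 5,"gripper": 4.0},
    {"wx": 0,"wy": 0,"wz": 0,"tx": 20.7,"ty": -6.1,"tz": 7.3,"gripper": 4.0},
    {"wx": 0,"wy": 0,"wz": 0,"tx": 21.6,"ty": -6.4,"tz": 9,"gripper": 4.0},
    {"wx": 0,"wy": 0,"wz": 0,"tx": 21.6,"ty": -6.4,"tz": 11,"gripper": 4.0},
    {"wx": 0,"wy": 0,"wz": 0,"tx": 21.6,"ty": -6.4,"tz": 13,"gripper": 4.0},
    {"wx": 0,"wy": 0,"wz": 0,"tx": 21.6,"ty": -6.4,"tz": 13,"gripper": 4.0}
  ]
}}

```text
time: 5.87
ee_pos: [0.4316, 0.3926, 0.0893]
ee_rot: [-179.7, 0.2, 103.0]
contact_force: [-0.3, 0.3, -0.5]
grip_width: 0.0454
finger_force: 31.0
```

```bash
python3 - <<'E'
from go import *
from rig import eyes
c=eyes.capture("side");X=cloud(c);f=c["frame"]
cv2.imwrite("pics/side2.png",cv2.resize(f[200:400,280:560,::-1],None,fx=2,fy=2))
np.savez("pics/side2.npz",**c)
delta([.431,.398,-.011],down(103))
E
```

```text
t 5.9167 pos [0.433 0.393 0.091] F [-0.346  1.576  0.555] w 0.044640523127186166 j [-59.8  27.1  14.9 108.1  -9.3  46.2 -27. ]
t cm [ 0.55  -0.026 10.227] w deg [-0.209  0.159 -0.019]
```

View pics/side2.png

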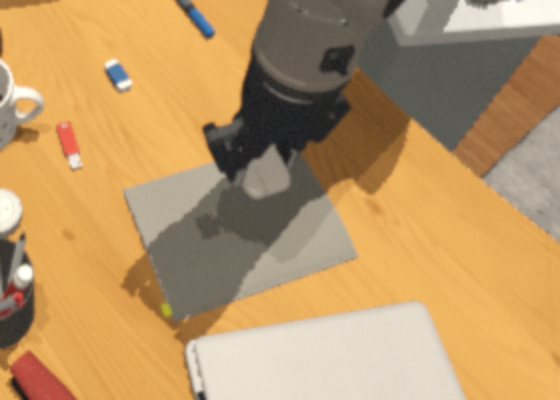

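The case is held level between the fingers (crop 265,175), above the notebook (crop 240,235). Next I lower it.

{"op": "move_arm", "data": {
  "deltas": [
    {"wx": 0,"wy": 0,"wz": 0,"tx": 0.3,"ty": 0,"tz": 2,"gripper": 4.0},
    {"wx": 0,"wy": 0,"wz": 0,"tx": 0.5,"ty": 0,"tz": 4,"gripper": 4.0},
    {"wx": 0,"wy": 0,"wz": 0,"tx": 0.5,"ty": 0,"tz": 6,"gripper": 4.0},
    {"wx": 0,"wy": 0,"wz": 0,"tx": 0.5,"ty": 0,"tz": 8,"gripper": 4.0},
    {"wx": 0,"wy": 0,"wz": 0,"tx": 0.5,"ty": 0,"tz": 9,"gripper": 4.0},
    {"wx": 0,"wy": 0,"wz": 0,"tx": 0.5,"ty": 0,"tz": 9.6,"gripper": 4.0},
    {"wx": 0,"wy": 0,"wz": 0,"tx": 0.5,"ty": 0,"tz": 9.8,"gripper": 4.0},
    {"wx": 0,"wy": 0,"wz": 0,"tx": 0.5,"ty": 0,"tz": 9.8,"gripper": 4.0},
    {"wx": 0,"wy": 0,"wz": 0,"tx": 0.5,"ty": 0,"tz": 9.8,"gripper": 4.0}
  ]
}}

```text
time: 6.67
ee_pos: [0.4338, 0.3998, -0.0038]
ee_rot: [179.9, -0.1, 103.0]
contact_force: [-0.1, 0.8, -0.3]
grip_width: 0.0451
finger_force: 31.0
```

{"op": "move_arm", "data": {
  "deltas": [
    {"wx": 0,"wy": 0,"wz": 0,"tx": 0,"ty": 0,"tz": 0.3,"gripper": 4.0},
    {"wx": 0,"wy": 0,"wz": 0,"tx": 0,"ty": 0,"tz": 0.5,"gripper": 4.0},
    {"wx": 0,"wy": 0,"wz": 0,"tx": 0,"ty": 0,"tz": 0.7,"gripper": 4.0},
    {"wx": 0,"wy": 0,"wz": 0,"tx": 0,"ty": 0,"tz": 0.7,"gripper": 4.0}
  ]
}}

```text
time: 7.0
ee_pos: [0.4332, 0.3994, -0.0119]
ee_rot: [180.0, -0.0, 103.0]
contact_force: [0.2, 0.1, 0.6]
grip_width: 0.0455
finger_force: 31.0
```

{"op": "move_arm", "data": {
  "deltas": [
    {"wx": 0,"wy": 0,"wz": 0,"tx": 0,"ty": 0,"tz": 0.1,"gripper": 4.0},
    {"wx": 0,"wy": 0,"wz": 0,"tx": 0,"ty": 0,"tz": 0.2,"gripper": 4.0},
    {"wx": 0,"wy": 0,"wz": 0,"tx": 0,"ty": 0,"tz": 0.2,"gripper": 4.0}
  ]
}}

```text
time: 7.25
ee_pos: [0.4332, 0.3994, -0.0123]
ee_rot: [-180.0, -0.0, 103.0]
contact_force: [-3.7, -3.4, 15.5]
grip_width: 0.0449
finger_force: 32.2
```

{"op": "move_arm", "data": {
  "deltas": [
    {"wx": 0,"wy": 0,"wz": 0,"tx": 0,"ty": 0,"tz": -0.1,"gripper": 4.0},
    {"wx": 0,"wy": 0,"wz": 0,"tx": 0,"ty": 0,"tz": -0.1,"gripper": 5.2},
    {"wx": 0,"wy": 0,"wz": 0,"tx": 0,"ty": 0,"tz": -0.1,"gripper": 7.0},
    {"wx": 0,"wy": 0,"wz": 0,"tx": 0,"ty": 0,"tz": -0.1,"gripper": 8.5},
    {"wx": 0,"wy": 0,"wz": 0,"tx": 0,"ty": 0,"tz": -0.1,"gripper": 8.5},
    {"wx": 0,"wy": 0,"wz": 0,"tx": 0,"ty": 0,"tz": -2,"gripper": 8.5},
    {"wx": 0,"wy": 0,"wz": 0,"tx": 0,"ty": 0,"tz": -6,"gripper": 8.5},
    {"wx": 0,"wy": 0,"wz": 0,"tx": 0,"ty": 0,"tz": -10,"gripper": 8.5},
    {"wx": 0,"wy": 0,"wz": 0,"tx": 0,"ty": 0,"tz": -14,"gripper": 8.5},
    {"wx": 0,"wy": 0,"wz": 0,"tx": 0,"ty": 0,"tz": -18,"gripper": 8.5}
  ]
}}

```text
time: 8.08
ee_pos: [0.4327, 0.3988, 0.1676]
ee_rot: [-180.0, 0.0, 103.0]
contact_force: [0.6, 1.7, -0.4]
grip_width: 0.085
finger_force: 0.0
```

```bash
cat >> go.py <<'E'
F=np.array([.616,-.003,.131]);n=np.array([-np.sin(np.radians(28)),0,np.cos(np.radians(28))])
knob=lambda a:Ro.from_euler("y",-28,degrees=True)*down(90)*Ro.from_euler("z",a,degrees=True)
E
python3 - <<'E'
from go import *
delta(F+.11*n+[0,0,.06],knob(-50))
E
```

```text
t 8.0833 pos [0.433 0.399 0.168] F [ 0.575  1.666 -0.441] w 0.08496021822036307 j [-61.7  21.9  16.6 104.4  -7.5  54.9 -28.9]
t cm [-42.113   3.807 -12.028] w deg [-24.332 -14.853 -36.276]
```

{"op": "move_arm", "data": {
  "deltas": [
    {"wx": 0,"wy": 0,"wz": 0,"tx": -2,"ty": 0,"tz": -3,"gripper": 8.5},
    {"wx": -3,"wy": -2,"wz": -4,"tx": -5,"ty": 0.3,"tz": -6,"gripper": 8.5},
    {"wx": -6,"wy": -3.5,"wz": -9,"tx": -9,"ty": 0.6,"tz": -8,"gripper": 8.5},
    {"wx": -9,"wy": -5,"wz": -13,"tx": -13,"ty": 1,"tz": -10,"gripper": 8.5},
    {"wx": -12,"wy": -7,"wz": -18,"tx": -17,"ty": 1.4,"tz": -12,"gripper": 8.5},
    {"wx": -15,"wy": -9,"wz": -22,"tx": -21,"ty": 1.8,"tz": -12,"gripper": 8.5},
    {"wx": -18,"wy": -11,"wz": -27,"tx": -25,"ty": 2.2,"tz": -12,"gripper": 8.5},
    {"wx": -21,"wy": -13,"wz": -31,"tx": -29,"ty": 2.6,"tz": -12,"gripper": 8.5},
    {"wx": -24.3,"wy": -14.9,"wz": -36.3,"tx": -33,"ty": 3,"tz": -12,"gripper": 8.5},
    {"wx": -24.3,"wy": -14.9,"wz": -36.3,"tx": -37,"ty": 3.4,"tz": -12,"gripper": 8.5}
  ]
}}

```text
time: 8.92
ee_pos: [0.5458, 0.0456, 0.284]
ee_rot: [161.2, 21.1, 136.8]
contact_force: [0.2, 0.2, -0.8]
grip_width: 0.0851
finger_force: 0.0
```

```bash
python3 - <<'E'
from go import *
delta(F+.11*n+[0,0,.06],knob(-50))
E
```

```text
t 8.9167 pos [0.546 0.046 0.284] F [ 0.218  0.23  -0.824] w 0.08506650540233483 j [-50.6  -7.   32.2 124.7  20.5  35.9  18.7]
t cm [-4.511 -2.571  0.506] w deg [ 0.038 -0.03   0.312]
```

{"op": "move_arm", "data": {
  "deltas": [
    {"wx": 0,"wy": 0,"wz": 0,"tx": -2.5,"ty": -1.4,"tz": 0.5,"gripper": 8.5},
    {"wx": 0,"wy": 0,"wz": 0,"tx": -4.4,"ty": -2.5,"tz": 0.5,"gripper": 8.5},
    {"wx": 0,"wy": 0,"wz": 0,"tx": -4.4,"ty": -2.5,"tz": 0.5,"gripper": 8.5},
    {"wx": 0,"wy": 0,"wz": 0,"tx": -4.4,"ty": -2.5,"tz": 0.5,"gripper": 6.0},
    {"wx": 0,"wy": 0,"wz": 0,"tx": -4.4,"ty": -2.5,"tz": 0.5,"gripper": 6.0},
    {"wx": 0,"wy": 0,"wz": 0,"tx": -4.4,"ty": -2.5,"tz": 0.5,"gripper": 6.0}
  ]
}}

```text
time: 9.42
ee_pos: [0.5661, 0.0024, 0.2896]
ee_rot: [161.2, 21.1, 136.6]
contact_force: [0.3, 0.2, -0.4]
grip_width: 0.0597
finger_force: 0.0
```

```bash
python3 - <<'E'
from go import *
from rig import eyes
delta(F+.11*n,knob(-50))
s=read_state();R=Ro.from_euler("xyz",s["ee_rot"],degrees=True);p=s["ee_pos"]
o=[]
for nm,(a,b,q,r) in(("top",(330,460,80,210)),("side",(230,360,50,180))):
    c=eyes.capture(nm);np.savez(f"pics/{nm}3.npz",**c);o.append(cv2.resize(c["frame"][q:r,a:b,::-1],(390,390),interpolation=3))
    X=cloud(c).reshape(-1,3);v=R.inv().apply(X-p);f=c["frame"].reshape(-1,3).max(1)
    m=(np.abs(v[:,0])<.025)&(abs(v[:,1])<.07)&(v[:,2]<.01)&(v[:,2]>-.06)
    t=v[m]*1000
    print(nm,m.sum(),"tool z pct",np.percentile(t[:,2],[50,90,97,99,100]));lo=t[t[:,2]>np.percentile(t[:,2],75)]
    for sgn in(-1,1):
        l=lo[lo[:,1]*sgn>0]
        if len(l):print(sgn,len(l),l.min(0),l.max(0),l.mean(0))
cv2.imwrite("pics/crop3.png",np.hstack(o))
# settled case and notebook
c=np.load("pics/side3.npz");X=cloud(c);P=X[265:360,335:465].reshape(-1,3);f=c["frame"][265:360,335:465].reshape(-1,3).astype(int)
t=P[(P[:,2]>.022)&(P[:,2]<.06)];print("case",len(t),rect(t),np.median(t[:,2]))
E
```

```text
t 9.4167 pos [0.566 0.002 0.29 ] F [ 0.323  0.188 -0.365] w 0.05972631446917261 j [-49.7  -5.7  38.7 122.7  14.7  35.   29.8]
t cm [ 1.981 -2.36   5.345] w deg [ 0.018 -0.037  0.142]
top 8 tool z pct [-42.968 -35.978 -35.552 -35.43  -35.369]
1 2 [ -9.974  32.736 -36.24 ] [ -7.517  36.143 -35.369] [ -8.745  34.439 -35.804]
side 227 tool z pct [-46.196 -34.292 -31.806 -31.566 -30.52 ]
-1 32 [ -6.262 -34.653 -39.443] [ 12.3   -27.769 -30.52 ] [  2.893 -30.117 -35.449]
1 25 [ -9.192  34.49  -39.471] [ 11.971  43.622 -30.899] [  2.636  37.936 -35.037]
case 600 ((434.5631103515625, 398.8412170410156), (44.083988189697266, 64.34625244140625), 13.327705383300781) 0.03212370380079602
```

View pics/crop3.png

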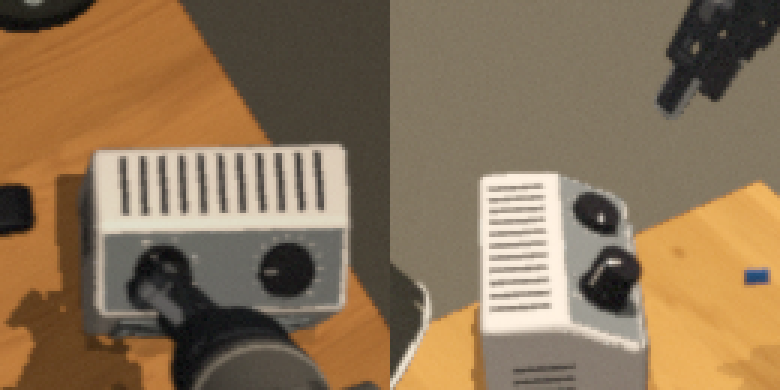

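```bash
sed -i 's/F=np.array(\[.616,-.003,.131\])/F=np.array([.6165,-.0035,.131])/' go.py; python3 - <<'E'
from go import *
delta(F+.05*n,knob(-50))
E
```

```text
t 9.5167 pos [0.566 0.002 0.29 ] F [ 0.487 -0.811  0.274] w 0.060054875435108866 j [-49.7  -5.7  38.7 122.7  14.7  35.   29.8]
t cm [ 1.932 -2.374 11.372] w deg [ 0.023 -0.028  0.143]
```

{"op": "move_arm", "data": {
  "deltas": [
    {"wx": 0,"wy": 0,"wz": 0.1,"tx": 1,"ty": -1.2,"tz": 2,"gripper": 8.5},
    {"wx": 0,"wy": 0,"wz": 0.1,"tx": 1.9,"ty": -2.4,"tz": 4,"gripper": 8.5},
    {"wx": 0,"wy": 0,"wz": 0.1,"tx": 1.9,"ty": -2.4,"tz": 7,"gripper": 8.5},
    {"wx": 0,"wy": 0,"wz": 0.1,"tx": 1.9,"ty": -2.4,"tz": 9.5,"gripper": 8.5},
    {"wx": 0,"wy": 0,"wz": 0.1,"tx": 1.9,"ty": -2.4,"tz": 11,"gripper": 8.5},
    {"wx": 0,"wy": 0,"wz": 0.1,"tx": 1.9,"ty": -2.4,"tz": 11.4,"gripper": 8.5},
    {"wx": 0,"wy": 0,"wz": 0.1,"tx": 1.9,"ty": -2.4,"tz": 11.4,"gripper": 8.5}
  ]
}}

```text
time: 10.1
ee_pos: [0.593, -0.0049, 0.1739]
ee_rot: [161.3, 21.0, 136.5]
contact_force: [0.2, -0.5, -0.5]
grip_width: 0.0853
finger_force: 0.0
```

```bash
python3 - <<'E'
from go import *
delta(F-.014*n,knob(-50))
E
```

```text
t 10.1 pos [ 0.593 -0.005  0.174] F [ 0.185 -0.501 -0.46 ] w 0.08533452383163315 j [-41.5  10.6  38.2 127.5 -13.7  16.7  56.7]
t cm [0.04  0.163 6.289] w deg [-0.133 -0.063 -0.008]
```

{"op": "move_arm", "data": {
  "deltas": [
    {"wx": 0,"wy": 0,"wz": -7,"tx": 0,"ty": 0.2,"tz": 0.4,"gripper": 8.5},
    {"wx": 0,"wy": 0,"wz": -14,"tx": 0,"ty": 0.2,"tz": 0.8,"gripper": 8.5},
    {"wx": 0,"wy": 0,"wz": -21,"tx": 0,"ty": 0.2,"tz": 1.2,"gripper": 8.5},
    {"wx": 0,"wy": 0,"wz": -28,"tx": 0,"ty": 0.2,"tz": 1.6,"gripper": 8.5},
    {"wx": 0,"wy": 0,"wz": -35,"tx": 0,"ty": 0.2,"tz": 2,"gripper": 8.5},
    {"wx": 0,"wy": 0,"wz": -40,"tx": 0,"ty": 0.2,"tz": 2,"gripper": 8.5},
    {"wx": 0,"wy": 0,"wz": -40,"tx": 0,"ty": 0.2,"tz": 2,"gripper": 8.5}
  ]
}}

```text
time: 10.68
ee_pos: [0.6044, -0.0034, 0.1597]
ee_rot: [-180.0, 28.1, -179.9]
contact_force: [-0.5, -0.3, 0.8]
grip_width: 0.0853
finger_force: 0.0
```

```bash
python3 - <<'E'
from go import *
delta(F-.014*n,knob(-90))
E
```

```text
t 10.6833 pos [ 0.604 -0.003  0.16 ] F [-0.463 -0.288  0.791] w 0.0853270912042391 j [-28.7  12.2  23.9 126.5  -7.6  14.4  90.5]
t cm [ 0.287 -0.009  4.501] w deg [0.039 0.129 0.103]
```

{"op": "move_arm", "data": {
  "deltas": [
    {"wx": 0,"wy": 0,"wz": 0,"tx": 0.3,"ty": 0,"tz": 1,"gripper": 8.5},
    {"wx": 0,"wy": 0,"wz": 0,"tx": 0.3,"ty": 0,"tz": 2,"gripper": 8.5},
    {"wx": 0,"wy": 0,"wz": 0,"tx": 0.3,"ty": 0,"tz": 2.5,"gripper": 8.5},
    {"wx": 0,"wy": 0,"wz": 0,"tx": 0.3,"ty": 0,"tz": 2.5,"gripper": 8.5},
    {"wx": 0,"wy": 0,"wz": 0,"tx": 0.3,"ty": 0,"tz": 2.5,"gripper": 8.5}
  ]
}}

```text
time: 11.1
ee_pos: [0.6133, -0.0036, 0.1353]
ee_rot: [179.9, 28.0, 179.8]
contact_force: [-0.5, 0.3, -0.1]
grip_width: 0.085
finger_force: 0.0
```

```bash
python3 - <<'E'
from go import *
delta(F-.014*n,knob(-90))
E
```

```text
t 11.1 pos [ 0.613 -0.004  0.135] F [-0.543  0.294 -0.08 ] w 0.08501729327761386 j [-25.   15.5  20.3 126.3 -10.9  11.4  93.3]
t cm [-0.08   0.015  1.928] w deg [-0.003  0.047 -0.145]
```

```bash
cat >> go.py <<'E'
def kn(a,tilt=24): return Ro.from_euler("y",-tilt,degrees=True)*down(90)*Ro.from_euler("z",a,degrees=True)
def kp(h,tilt=24):
    t=np.radians(tilt);return F+n*(h+.042)+.042*np.array([np.sin(t),0,-np.cos(t)])
E
python3 - <<'E'
from go import *
delta(kp(-.011),kn(-90))
E
```

```text
t 11.1 pos [ 0.613 -0.004  0.135] F [-0.543  0.294 -0.08 ] w 0.08501729327761386 j [-25.   15.5  20.3 126.3 -10.9  11.4  93.3]
t cm [0.212 0.015 1.618] w deg [ 0.002  4.047 -0.145]
```

{"op": "move_arm", "data": {
  "deltas": [
    {"wx": 0,"wy": 4,"wz": 0,"tx": 0.2,"ty": 0,"tz": 0.3,"gripper": 8.5},
    {"wx": 0,"wy": 4,"wz": 0,"tx": 0.2,"ty": 0,"tz": 0.8,"gripper": 8.5},
    {"wx": 0,"wy": 4,"wz": 0,"tx": 0.2,"ty": 0,"tz": 1.2,"gripper": 8.5},
    {"wx": 0,"wy": 4,"wz": 0,"tx": 0.2,"ty": 0,"tz": 1.6,"gripper": 8.5},
    {"wx": 0,"wy": 4,"wz": 0,"tx": 0.2,"ty": 0,"tz": 1.6,"gripper": 8.5},
    {"wx": 0,"wy": 4,"wz": 0,"tx": 0.2,"ty": 0,"tz": 1.6,"gripper": 8.5}
  ]
}}

```text
time: 11.6
ee_pos: [0.6182, -0.0038, 0.119]
ee_rot: [180.0, 24.0, 179.9]
contact_force: [0.1, 0.2, 1.0]
grip_width: 0.0849
finger_force: 0.0
```

```bash
python3 - <<'E'
from go import *
delta(kp(-.011),kn(-90))
E
```

```text
t 11.6 pos [ 0.618 -0.004  0.119] F [0.134 0.241 0.951] w 0.08486531759306787 j [-23.   18.4  18.9 123.  -12.2  15.9  94.7]
t cm [-0.116  0.035 -0.061] w deg [-0.017 -0.021 -0.09 ]
```

{"op": "move_arm", "data": {
  "deltas": [
    {"wx": 0,"wy": 0,"wz": 0,"tx": -0.1,"ty": 0,"tz": 0,"gripper": 6.0},
    {"wx": 0,"wy": 0,"wz": 0,"tx": -0.1,"ty": 0,"tz": 0,"gripper": 4.6},
    {"wx": 0,"wy": 0,"wz": 0,"tx": -0.1,"ty": 0,"tz": 0,"gripper": 4.2},
    {"wx": 0,"wy": 0,"wz": 0,"tx": -0.1,"ty": 0,"tz": 0,"gripper": 3.0},
    {"wx": 0,"wy": 0,"wz": 0,"tx": -0.1,"ty": 0,"tz": 0,"gripper": 3.0},
    {"wx": 0,"wy": 0,"wz": 0,"tx": -0.1,"ty": 0,"tz": 0,"gripper": 3.0},
    {"wx": 0,"wy": 0,"wz": 0,"tx": -0.1,"ty": 0,"tz": 0,"gripper": 3.0}
  ],
  "grip_force": 30
}}

```text
time: 12.18
ee_pos: [0.6199, -0.0044, 0.1203]
ee_rot: [180.0, 24.0, 179.9]
contact_force: [-2.9, -3.2, 5.2]
grip_width: 0.0387
finger_force: 33.1
```

{"op": "move_arm", "data": {
  "deltas": [
    {"wx": 0,"wy": 0,"wz": 0,"tx": 0,"ty": 0,"tz": 0,"gripper": 3.0},
    {"wx": 0,"wy": 0,"wz": 0,"tx": 0,"ty": 0,"tz": 0.2,"gripper": 3.0},
    {"wx": 0,"wy": 0,"wz": 0,"tx": 0,"ty": 0,"tz": 0.4,"gripper": 3.0},
    {"wx": 0,"wy": 0,"wz": 0,"tx": -0.05,"ty": 0,"tz": 0.6,"gripper": 3.0},
    {"wx": 0,"wy": 0,"wz": 0,"tx": -0.05,"ty": 0,"tz": 0.6,"gripper": 3.0},
    {"wx": 0,"wy": 0,"wz": 0,"tx": -0.05,"ty": 0,"tz": 0.6,"gripper": 3.0}
  ],
  "grip_force": 60
}}

```text
time: 12.68
ee_pos: [0.6227, -0.0044, 0.115]
ee_rot: [180.0, 24.0, 179.9]
contact_force: [-5.9, -3.1, 8.7]
grip_width: 0.0373
finger_force: 60.3
```

```bash
python3 - <<'E'
from go import *
s=read_state();print("Fn",s["contact_force"]@n,"h along n",(s["ee_pos"]-kp(-.011))@n*1000,s["contact_force"]);delta(kp(-.011),kn(-90))
E
```

```text
Fn 10.445119274048023 h along n -6.155669279540786 [-5.894 -3.14   8.696]
t 12.6833 pos [ 0.623 -0.004  0.115] F [-5.894 -3.14   8.696] w 0.03733778154053051 j [-22.3  19.1  18.3 122.6 -12.7  15.5  95.2]
t cm [ 0.13   0.086 -0.608] w deg [-0.03   0.024 -0.123]
```

{"op": "move_arm", "data": {
  "deltas": [
    {"wx": 0,"wy": 0,"wz": 0,"tx": 0,"ty": 0,"tz": 0.06,"gripper": 3.0},
    {"wx": 0,"wy": 0,"wz": 4,"tx": 0,"ty": 0,"tz": 0.06,"gripper": 3.0},
    {"wx": 0,"wy": 0,"wz": 8,"tx": 0,"ty": 0,"tz": 0.06,"gripper": 3.0},
    {"wx": 0,"wy": 0,"wz": 12,"tx": 0,"ty": 0,"tz": 0.06,"gripper": 3.0},
    {"wx": 0,"wy": 0,"wz": 16,"tx": 0,"ty": 0,"tz": 0.06,"gripper": 3.0}
  ]
}}

```text
time: 13.1
ee_pos: [0.6231, -0.0038, 0.1147]
ee_rot: [172.9, 23.0, 162.2]
contact_force: [-6.1, -2.7, 9.7]
grip_width: 0.0381
finger_force: 60.7
```

```bash
python3 - <<'E'
from go import *
s=read_state();print("Fn",s["contact_force"]@n,"h",(s["ee_pos"]-kp(-.011))@n*1000,s["contact_force"],"Mn",s["moment"]@n,s["moment"],s["joint_positions"])
E
```

```text
Fn 11.419208243848557 h -6.602833179124795 [-6.1   -2.677  9.69 ] Mn 0.07774688510242089 [-0.039  0.652  0.067] [-25.556  19.543  22.245 122.819 -18.176  15.676  84.195]
```

{"op": "move_arm", "data": {
  "deltas": [
    {"wx": 0,"wy": 0,"wz": 5,"tx": 0,"ty": 0,"tz": 0,"gripper": 3.0},
    {"wx": 0,"wy": 0,"wz": 10,"tx": 0,"ty": 0,"tz": 0,"gripper": 3.0},
    {"wx": 0,"wy": 0,"wz": 15,"tx": 0,"ty": 0,"tz": 0,"gripper": 3.0},
    {"wx": 0,"wy": 0,"wz": 20,"tx": 0,"ty": 0,"tz": 0,"gripper": 3.0},
    {"wx": 0,"wy": 0,"wz": 25,"tx": 0,"ty": 0,"tz": 0,"gripper": 3.0},
    {"wx": 0,"wy": 0,"wz": 30,"tx": 0,"ty": 0,"tz": 0,"gripper": 3.0},
    {"wx": 0,"wy": 0,"wz": 30,"tx": 0,"ty": 0,"tz": 0,"gripper": 3.0}
  ]
}}

```text
time: 13.68
ee_pos: [0.6238, -0.0032, 0.1151]
ee_rot: [162.0, 16.4, 131.1]
contact_force: [-5.5, -2.1, 9.3]
grip_width: 0.0376
finger_force: 60.8
```

```bash
python3 - <<'E'
from go import *
s=read_state();print("Fn",s["contact_force"]@n,"h",(s["ee_pos"]-kp(-.011))@n*1000,s["contact_force"],"Mn",s["moment"]@n,s["moment"],s["joint_positions"])
delta(kp(-.018),kn(10))
from rig import eyes
o=[]
for nm,(a,b,q,r) in(("top",(360,425,140,205)),("side",(270,335,105,170))):
    c=eyes.capture(nm);o.append(cv2.resize(c["frame"][q:r,a:b,::-1],(390,390),interpolation=0))
cv2.imwrite("pics/crop4.png",np.hstack(o))
E
```

```text
Fn 10.789790918342089 h -6.591956691454469 [-5.508 -2.061  9.291] Mn -0.006975008138173626 [0.449 0.094 0.231] [-31.589  20.525  29.685 123.128 -28.426  16.425  63.813]
t 13.6833 pos [ 0.624 -0.003  0.115] F [-5.508 -2.061  9.291] w 0.03760713427444054 j [-31.6  20.5  29.7 123.1 -28.4  16.4  63.8]
t cm [ 0.102 -0.157  0.053] w deg [ 0.142  0.001 53.666]
```

View pics/crop4.png

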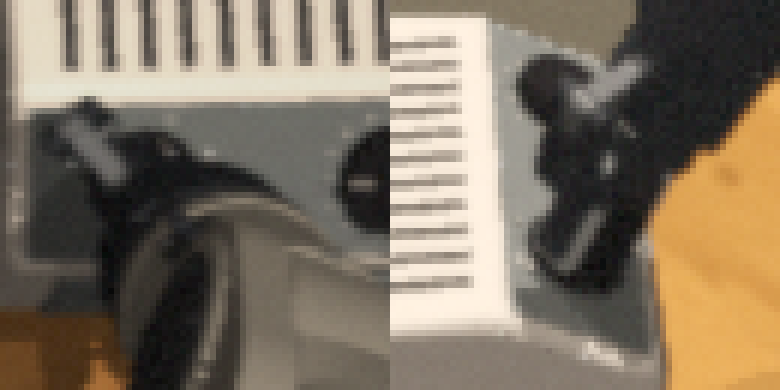

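The pictures show the fingers round the knob (top crop about 100,150; side crop about 600,170), and the pointer is mostly hidden. The moment stays low, so I keep turning.

{"op": "move_arm", "data": {
  "deltas": [
    {"wx": 0,"wy": 0,"wz": 6,"tx": 0,"ty": 0,"tz": 0,"gripper": 3.0},
    {"wx": 0,"wy": 0,"wz": 12,"tx": 0,"ty": 0,"tz": 0,"gripper": 3.0},
    {"wx": 0,"wy": 0,"wz": 18,"tx": 0,"ty": 0,"tz": 0,"gripper": 3.0},
    {"wx": 0,"wy": 0,"wz": 24,"tx": 0,"ty": 0,"tz": 0,"gripper": 3.0},
    {"wx": 0,"wy": 0,"wz": 30,"tx": 0,"ty": 0,"tz": 0,"gripper": 3.0},
    {"wx": 0,"wy": 0,"wz": 36,"tx": 0,"ty": 0,"tz": 0,"gripper": 3.0},
    {"wx": 0,"wy": 0,"wz": 42,"tx": 0,"ty": 0,"tz": 0,"gripper": 3.0},
    {"wx": 0,"wy": 0,"wz": 48,"tx": 0,"ty": 0,"tz": 0,"gripper": 3.0},
    {"wx": 0,"wy": 0,"wz": 53.5,"tx": 0,"ty": 0,"tz": 0,"gripper": 3.0},
    {"wx": 0,"wy": 0,"wz": 53.5,"tx": 0,"ty": 0,"tz": 0,"gripper": 3.0}
  ]
}}

```text
time: 14.62
ee_pos: [0.6241, -0.0041, 0.1151]
ee_rot: [156.1, -4.0, 80.9]
contact_force: [-4.8, -2.9, 9.0]
grip_width: 0.0379
finger_force: 63.7
```

```bash
python3 - <<'E'
from go import *
s=read_state();print("Fn",s["contact_force"]@n,"h",(s["ee_pos"]-kp(-.011))@n*1000,s["contact_force"],"Mn",s["moment"]@n,s["moment"],s["joint_positions"])
delta(kp(-.018),kn(10))
E
```

```text
Fn 10.210506056034907 h -6.693873327218862 [-4.843 -2.875  8.989] Mn 0.06038665854376769 [-0.209 -0.11  -0.043] [-41.768  23.534  43.086 123.666 -46.136  19.445  26.903]
t 14.6167 pos [ 0.624 -0.004  0.115] F [-4.843 -2.875  8.989] w 0.03785747900106186 j [-41.8  23.5  43.1 123.7 -46.1  19.4  26.9]
t cm [ 0.022 -0.223  0.045] w deg [0.18  0.022 0.108]
```

{"op": "move_arm", "data": {
  "deltas": [
    {"wx": 0,"wy": 0,"wz": 0,"tx": 0,"ty": 0,"tz": -0.25,"gripper": 3.0},
    {"wx": 0,"wy": 0,"wz": 0,"tx": 0,"ty": 0,"tz": -0.5,"gripper": 3.0},
    {"wx": 0,"wy": 0,"wz": 0,"tx": 0,"ty": 0,"tz": -0.5,"gripper": 5.0},
    {"wx": 0,"wy": 0,"wz": 0,"tx": 0,"ty": 0,"tz": -0.5,"gripper": 8.0},
    {"wx": 0,"wy": 0,"wz": 0,"tx": 0,"ty": 0,"tz": -0.5,"gripper": 8.5},
    {"wx": 0,"wy": 0,"wz": 0,"tx": 0,"ty": 0,"tz": -0.5,"gripper": 8.5},
    {"wx": 0,"wy": 0,"wz": 0,"tx": 0,"ty": 0,"tz": -2,"gripper": 8.5},
    {"wx": 0,"wy": 0,"wz": 0,"tx": 0,"ty": 0,"tz": -4,"gripper": 8.5},
    {"wx": 0,"wy": 0,"wz": 0,"tx": 0,"ty": 0,"tz": -7,"gripper": 8.5},
    {"wx": 0,"wy": 0,"wz": 0,"tx": 0,"ty": 0,"tz": -10,"gripper": 8.5}
  ],
  "grip_force": 30
}}

```text
time: 15.45
ee_pos: [0.5835, -0.004, 0.2024]
ee_rot: [156.3, -3.8, 81.2]
contact_force: [-0.2, 0.9, 2.2]
grip_width: 0.0851
finger_force: 0.0
```

{"op": "move_arm", "data": {
  "deltas": [
    {"wx": 0,"wy": 0,"wz": 0,"tx": 0,"ty": 0,"tz": -3,"gripper": 8.5},
    {"wx": 0,"wy": 0,"wz": 0,"tx": 2,"ty": 0,"tz": -6,"gripper": 8.5},
    {"wx": 0,"wy": 0,"wz": 0,"tx": 6,"ty": 0,"tz": -8,"gripper": 8.5},
    {"wx": 0,"wy": 0,"wz": 0,"tx": 10,"ty": 0,"tz": -8,"gripper": 8.5},
    {"wx": 0,"wy": 0,"wz": 0,"tx": 14,"ty": 0,"tz": -8,"gripper": 8.5},
    {"wx": 0,"wy": 0,"wz": 0,"tx": 18,"ty": 0,"tz": -8,"gripper": 8.5},
    {"wx": 0,"wy": 0,"wz": 0,"tx": 20,"ty": 0,"tz": -8,"gripper": 8.5},
    {"wx": 0,"wy": 0,"wz": 0,"tx": 20,"ty": 0,"tz": -8,"gripper": 8.5}
  ]
}}

```text
time: 16.12
ee_pos: [0.5811, 0.1937, 0.2886]
ee_rot: [156.3, -4.0, 81.4]
contact_force: [0.4, 0.1, 0.8]
grip_width: 0.0847
finger_force: 0.0
```

```bash
python3 - <<'E'
from go import *
from rig import eyes
print(read_state()["ee_pos"])
o=[]
for nm,(a,b,q,r) in(("top",(340,460,110,210)),("side",(250,340,95,170))):
    c=eyes.capture(nm);np.savez(f"pics/{nm}5.npz",**c);o.append(cv2.resize(c["frame"][q:r,a:b,::-1],(390,325),interpolation=3))
    X=cloud(c).reshape(-1,3);v=X-F;h=v@n;up=v@np.array([.8829,0,.4695]);m=(h>.028)&(h<.046)&(np.hypot(up,v[:,1])<.03);print(nm,"knob top h",np.median(h[m]))
    W=np.load(f"pics/{nm}0.npz");X=cloud(W).reshape(-1,3);v=X-F;h=v@n;up=v@np.array([.8829,0,.4695]);m=(h>.028)&(h<.046)&(np.hypot(up,v[:,1])<.03);print(" before",np.median(h[m]))
cv2.imwrite("pics/crop5.png",np.hstack(o))
X=cloud(c);P=X[265:360,335:465].reshape(-1,3);t=P[(P[:,2]>.022)&(P[:,2]<.06)];print("case",rect(t),np.median(t[:,2]))
X=X[225:280,245:295].reshape(-1,3);t=X[(X[:,2]>.087)&(X[:,2]<.096)&(np.hypot(X[:,0]-.706,X[:,1]-.25)<.05)]*1000
A=np.c_[2*t[:,:2],np.ones(len(t))];print("mug",np.linalg.lstsq(A,(t[:,:2]**2).sum(1),rcond=None)[0][:2])
for nm in("top",):   # white pointer pixels on knob top, top view
    c=np.load("pics/top5.npz");f=c["frame"].astype(int);X=cloud(c);v=X-F;h=v@n;up=v@np.array([.8829,0,.4695])
    m=(h>.03)&(h<.045)&(np.hypot(up-.0,v[...,1])<.018);b=f.min(2);mm=m&(b>95)
    ctr=np.array([up[m].mean(),v[...,1][m].mean()]);d=np.c_[up[mm],v[...,1][mm]]*1000;w=b[mm]
    print("bright",len(d),d.round(1).tolist(),"max",b[m].max(),"angle cw from up",np.degrees(np.arctan2(-d[:,1].mean(),d[:,0].mean())) if len(d) else 0)
E
```

```text
[0.581 0.194 0.289]
top knob top h 0.03893636040745557
 before 0.039246916894524767
side knob top h 0.03582852097562944
 before 0.036883976331376585
case ((434.68572998046875, 398.9722900390625), (44.764305114746094, 63.78416442871094), 12.618783950805664) 0.032218515602939535
mug [705.748 251.628]
bright 4 [[5.5, -13.5], [6.4, -15.3], [3.1, -8.8], [3.1, -11.2]] max 149 angle cw from up 69.73288966125418
```

View pics/crop5.png

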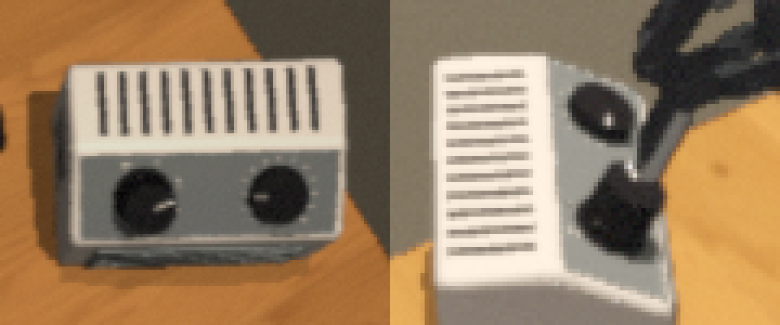

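The knob pointer (top crop about 165,204) points 70° clockwise of up-slope, which is the two-dot mark. It is out to within 1 mm of fully out. The dial pointer is unchanged, the mug hasn't moved, and the case lies flat on the notebook.

```bash
python3 -c "
from rig import job
print(job.job_done())"
```

```text
the job is handed in; nothing more can be done
None
```

The earbud case lies flat on the notebook, the safety knob is clicked home at two dots (low), the thermostat and mug are as they were, and the job is handed in.

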